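Open the bayonet cover of the filter pot

ROBOT

A 6-joint arm with a two-finger parallel gripper is mounted at the origin on a cart in front of the work surface, level with it; the furniture and walls round the work are solid. World frame = base frame: x ahead of the robot, y to its left, z up, the work surface at z = 0. Lengths are in m, angles in rad, forces in N, time in s.
With the tool pointing down it reaches from about 0.325 to 0.775 m from the base axis. Payload 5.5 kg.
Tool frame: the origin (TCP) lies midway between the tips of the shut fingers; the grasp point (between the pads) lies grasp_offset behind it (grasp_offset is the distance from the TCP to the grasp point, in m); z points along the fingers, y is the direction in which the jaws open and shut (so a half turn about z gives the same grasp; the last joint's range is limited). The gripper opens to 88 mm and grips with 3 to 60 N. Pads are 20 mm wide; open, the fingers measure 115 mm over their backs; the gripper's body (75 mm by 178 mm) begins 61 mm behind the grasp point.
Start: joints at [-1.304, 0.091, 1.231, -0, 1.82, -0.057], TCP at [0.191, -0.569, 0.223] pointing down, gripper open.
Joint ranges: [-2.87, 2.87], [-0.86, 2.18], [0.17, 2.46], [-1.51, 4.65], [0.06, 2.69], [-2.65, 2.65]. Speed limits (rad/s): [2.57, 2.57, 3.01, 3.14, 3.14, 3.14].

INTERFACE

Orientations are given as a unit quaternion [x, y, z, w].
In Python, from bench import * gives the robot as it stands.
- The arm moves only by the tool send_rows, never from a script. Its argument "targets" is a list that holds one entry, the list of rows, each a list of 7 numbers: the shift along the world's x, y, z in cm, then the turn, a rotation vector about the world's x, y, z in rad, then the gripper's target within -1 to 1 (shut at 1, half-way at 0, fully open at -1). A call has 1 to 10 rows; each row shifts and turns the commanded pose from where the row before left it; what a row does not reach is not made up. A row lasts 1/10 s, in which the tool goes at most 50 mm and 8.59 degrees, less where a joint would pass 70% of its speed; a pose out of reach is approached as far as the arm can. A call is refused whole if a number of a shift passes 5 or a number of a turn 0.15, either way. A call with a gripper value outside its range is refused whole. The fingers move at their own pace and stop on an object; "newtons" is the grip in N (left out, the last holds). Time passes only in rows, so rows that do not move let the fingers close. It gives the time, the measured TCP pose, the force and the opening at its end, in the units of the state.
- get_obs(): the state, without advancing time (a new reading comes with each control period).
- get_image(name): name is "scene" or "top" or "wrist"; returns the picture (400x640x3 uint8, blue, green, red); there is no depth.
- camera_model(name): a dict with "K" (3x3 intrinsics, pixels), "R" (3x3) and "t" (3): a world point X has camera coordinates R X + t; the wrist camera has in their place "tool_from_camera" (4x4, takes a point from camera to tool coordinates, whose origin is the TCP and whose axes are the flange's). Camera axes: x right, y down, z forward; pixel columns grow to the right and rows downward; lengths in m; the calibration is good to about 2 mm. A picture is of the moment at which its call begins: read the wrist's pose just before it. camera_model takes no time and is no camera call.
- sign_off(): hands the job in, once; it reports no verdict.
The state is a dict: "t": time; "joint_pos": joint angles; "qvel": joint speeds; "joint_torque": joint torques, N m; "tool_pos": TCP position; "tcp_rot": TCP orientation; "contact_force": force on the tool from outside, world axes, zero at the start; "moment": the same for the moment, N m; "gripper_width": opening from 0.0 (shut) to 1.0 (fully open).
Only numpy, scipy, OpenCV 4.12 (cv2) and the standard library are available. Lean on these libraries where they do the work, as an engineer would, in place of code of your own. Each camera call takes 0.05 s, during which the arm holds its last target.

TASK

Open the filter pot for a filter change: press its bayonet cover down against the spring, twist it a quarter turn counter-clockwise (seen from above) until its two ears are clear of the claws, and lift it off. Set the cover down in the shallow steel tray, flat on the tray's floor with its grip bar up, without dropping it. Do not force the cover against the claws, and leave the lever arm and the ball bearing lying where they are.

Things in the scene. Friction and masses are not known exactly. Their poses are not given: they have to be found in the camera images.
- pot: Round aluminium filter pot fixed on the cabinet top, 120 mm across the base flange, 56 mm high to the tops of its two claws. Origin: centre of its underside; z up. The cover's ears are caught under the claws, in pockets at 0 deg (the pot's +x) and 180 deg; angles count counter-clockwise from above. Claws span -19 to 50 deg and 161 to 230 deg at radius 42 to 57 mm.
- claw_end (a point): Top of the first claw at its open, counter-clockwise end (50 deg, radius 49 mm, 56 mm above the cabinet; axes as the pot's). The other claw is opposite. Each claw's clockwise end is closed by a stop. Turned counter-clockwise, the ears come clear of the claws at about 62 deg and stay clear to about 145 deg; 90 deg is best.
- seat (a point): Centre of the locked cover's underside, on the pot's axis, 40 mm above the cabinet; does not move with the cover. A tooth 4 mm deep holds each ear in its pocket: the cover turns only while 4 to 9 mm below this height (at 9 mm it meets the pot's rim; about 6.5 is best). A spring plate pushes the cover up with 6 N here and 0.5 N more per mm pressed.
- cover: Grey plastic bayonet cover, about 0.14 kg: disc 80 mm across, 7 mm thick; two ears 16 mm wide reaching 48 mm from the centre along +x and -x; on top an upright grip bar along x, 68 mm long, 14 mm wide, its top 36 mm above the underside. Origin: centre of the underside; z up. Starts locked, x along the pot's x within 2 deg. Once free, the spring lifts it 2 mm above its start height.
- cover_grip (a point): Point inside the cover's grip bar, on the axis, 25 mm above the cover's underside (11 mm below the bar's top).
- tray: Shallow square steel tray fixed on the cabinet top, 130 x 130 mm outside, 14 mm high, walls and floor 4 mm thick (inside 122 x 122 mm). Origin: centre of its underside; z up, sides along x and y.
- lever_arm: Bystander: black cast lever arm 122 x 26 mm, 23 mm high, lying loose near the machine's side plate. Origin: centre of its underside.
- bearing: Bystander: ball bearing 52 mm across, 15 mm high, lying loose. Origin: centre of its underside.
Mind the look-alikes: they are no part of the job. There is more than one size of the cover; the job needs the larger.

How it is judged:
By the outcome, as a careful person would: the job done as asked, in the order asked, and still so for the second after the job is handed in, with the robot touching nothing.
It also fails if it takes over 51 s, if anything falls off the work surface, if the arm or the gripper's body presses on something with over 40 N, if the wrist force passes 120 N, or if a joint passes its speed limit or range.

## Working session

There is one attempt and no reset: what is moved stays moved. The work goes in short steps, Python scripts to look and compute and a tool call to move; the robot and the scene stay as the last step left them, time stands still between calls to the robot, and variables do not carry over. Pictures are saved under pics/ and viewed, and the job is handed in when it is done.

Besides the shell and the picture viewer there is one more tool, called after "Emit:" as name(argument=value, ...) on one line, values as JSON. send_rows: Moves the arm, as the interface text tells. Its arguments: {"type":"object","properties":{"targets":{"type":"array"},"newtons":{"type":"number"}},"required":["targets"]}

```bash
ls; mkdir -p pics; python3 - <<'E'
from bench import *
import cv2
o=get_obs()
for k,v in o.items(): print(k,v)
for n in ("scene","top","wrist"):
    cv2.imwrite(f"pics/{n}0.png",get_image(n))
    print(n,camera_model(n))
try: print(grasp_offset)
except Exception as e: print(e)
E
```

```text
pics
t 0.0
joint_pos [-1.30370401e+00  9.18009692e-02  1.23187980e+00 -5.18039065e-06
  1.81982194e+00 -5.66850285e-02]
qvel [ 0.00038434  0.00022433 -0.00073661 -0.00119943 -0.00040144 -0.00072767]
joint_torque [-7.06532064e-04 -4.46442032e+01 -4.06459701e+01  6.98658801e-02
  2.90888589e-02 -1.32055766e-04]
tool_pos [ 0.19081334 -0.56852369  0.221545  ]
tcp_rot [ 9.86924275e-01  1.61181772e-01 -1.02784351e-04 -9.49485436e-04]
contact_force [-0.19477638 -0.9180025  -0.76246023]
moment [-0.02496039  0.03975405 -0.02490147]
gripper_width 1.0039502274881833
scene {'K': array([[483.14049821,   0.        , 320.34881454],
       [  0.        , 483.14049821, 198.99329455],
       [  0.        ,   0.        ,   1.        ]]), 'R': array([[-0.45766059, -0.88902593,  0.01340423],
       [-0.74211107,  0.37364026, -0.55647473],
       [ 0.48971211, -0.26462398, -0.8307564 ]]), 't': array([0.27635627, 0.46885511, 0.63637086])}
top {'K': array([[380.34917111,   0.        , 321.24063136],
       [  0.        , 380.34917111, 196.64257052],
       [  0.        ,   0.        ,   1.        ]]), 'R': array([[-0.01971618, -0.99978347,  0.00665545],
       [-0.99820296,  0.01930738, -0.05672806],
       [ 0.05658728, -0.00776195, -0.99836748]]), 't': array([0.01657161, 0.57054232, 0.90887332])}
wrist {'K': array([[314.60901541,   0.        , 319.51481018],
       [  0.        , 314.60901541, 196.42093315],
       [  0.        ,   0.        ,   1.        ]]), 'tool_from_camera': array([[-4.71943623e-04, -9.55466686e-01, -2.95098610e-01,
         8.27719265e-02],
       [ 9.99999860e-01, -3.80668464e-04, -3.66750363e-04,
         5.38132542e-04],
       [ 2.38083019e-04, -2.95098741e-01,  9.55466732e-01,
        -1.62004243e-01],
       [ 0.00000000e+00,  0.00000000e+00,  0.00000000e+00,
         1.00000000e+00]])}
0.0187
```

View pics/scene0.png

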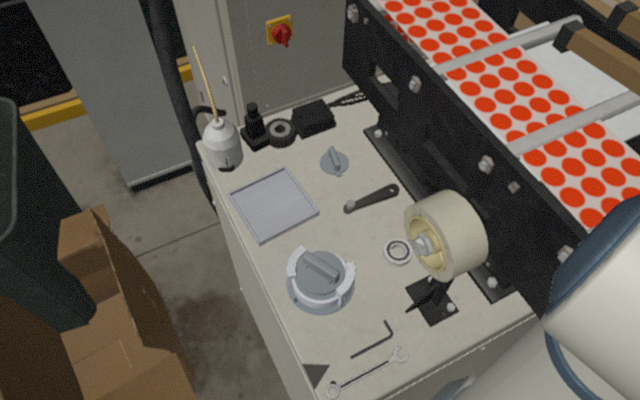

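View pics/top0.png

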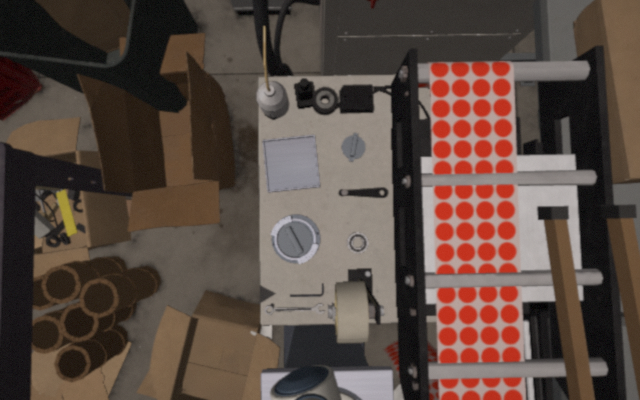

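View pics/wrist0.png

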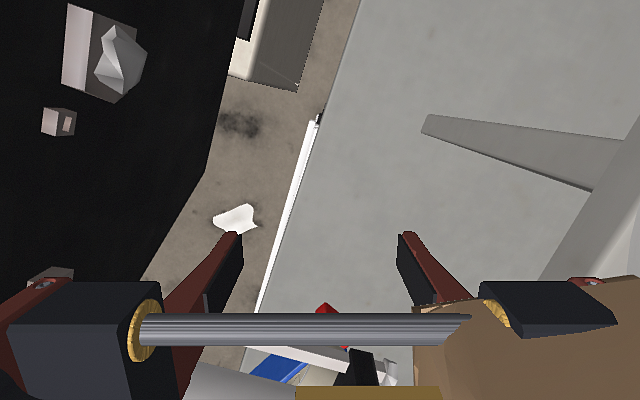

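```bash
cat > h.py <<'E'
import numpy as np, cv2
from bench import *
def ray(name,u,v):
    m=camera_model(name); R,t=m["R"],m["t"]
    d=R.T@np.linalg.inv(m["K"])@np.array([u,v,1.]); return -R.T@t,d
def atz(name,u,v,z):
    c,d=ray(name,u,v); return c+d*(z-c[2])/d[2]
def proj(name,X):
    m=camera_model(name); p=m["K"]@(m["R"]@np.asarray(X,float)+m["t"]); return p[:2]/p[2]
def crop(img,x0,y0,x1,y1,s,out):
    cv2.imwrite(out,cv2.resize(img[y0:y1,x0:x1],None,fx=s,fy=s,interpolation=cv2.INTER_CUBIC))
E
python3 - <<'E'
from h import *
s=cv2.imread("pics/scene0.png");t=cv2.imread("pics/top0.png")
crop(s,275,230,375,330,6,"pics/c1.png")
crop(t,255,125,345,275,4,"pics/c2.png")
crop(s,220,130,420,280,4,"pics/c3.png")
print("scenecam",ray("scene",0,0)[0],"topcam",ray("top",0,0)[0])
print("pot",atz("top",295,240,.05),atz("scene",322,280,.05))
print("machine near", [atz("top",*p,z).round(3) for p in [(408,60),(408,390),(400,390)] for z in (0,.2)])
E
```

```text
scenecam [0.16278142 0.23890373 0.78587085] topcam [0.51841309 0.01260698 0.93964504]
pot [0.46899566 0.0687267  0.05      ] [0.45244325 0.07563255 0.05      ]
machine near [array([ 0.914, -0.221,  0.   ]), array([ 0.83 , -0.171,  0.2  ]), array([ 0.101, -0.194,  0.   ]), array([ 0.19, -0.15,  0.2 ]), array([ 0.102, -0.175,  0.   ]), array([ 0.19 , -0.135,  0.2  ])]
```

View pics/c1.png

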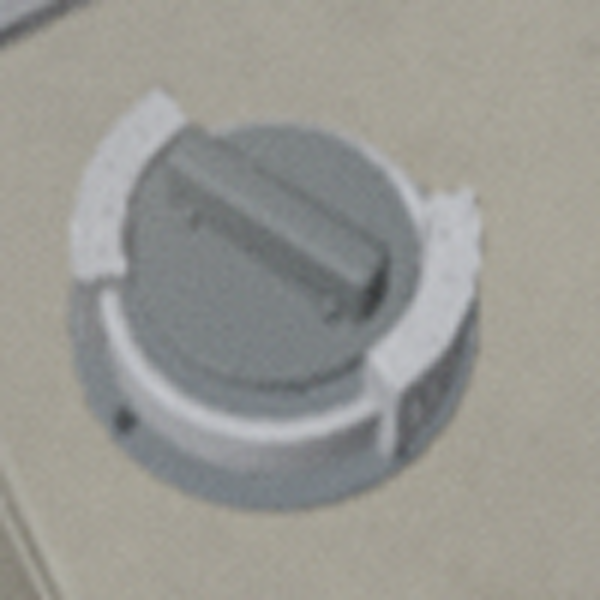

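View pics/c2.png

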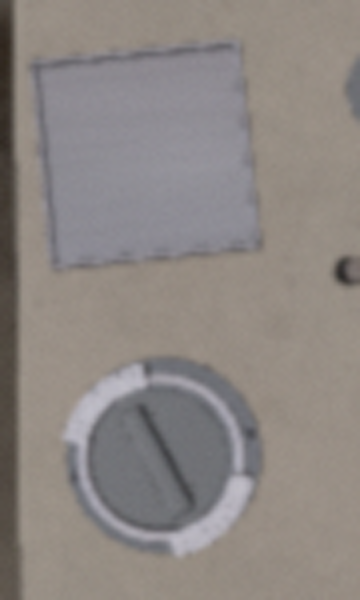

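View pics/c3.png

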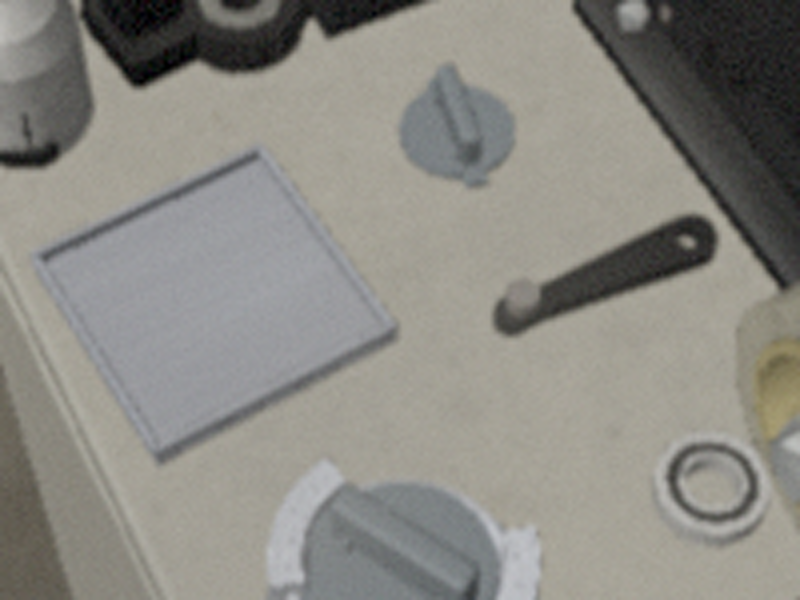

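```bash
python3 - <<'E'
from h import *
def tri(a,b):
    c1,d1=ray("scene",*a);c2,d2=ray("top",*b)
    A=np.stack([d1,-d2],1);s=np.linalg.lstsq(A,c2-c1,rcond=None)[0]
    p,q=c1+d1*s[0],c2+d2*s[1];return ((p+q)/2).round(3),np.linalg.norm(p-q).round(4)
for a,b in [((352,13),(405,72)),((415,83),(407,180)),((485,163),(410,280)),((565,255),(410,372)),((445,235),(352,315))]:
    print(tri(a,b))
s=cv2.imread("pics/scene0.png");t=cv2.imread("pics/top0.png")
crop(s,340,0,640,230,2.6,"pics/c4.png")
crop(t,380,40,640,400,1.6,"pics/c5.png")
E
```

```text
(array([ 0.774, -0.145,  0.281]), np.float64(0.0012))
(array([ 0.581, -0.142,  0.284]), np.float64(0.0016))
(array([ 0.411, -0.141,  0.286]), np.float64(0.0004))
(array([ 0.259, -0.135,  0.29 ]), np.float64(0.001))
(array([ 0.35 , -0.041,  0.268]), np.float64(0.0036))
```

View pics/c4.png

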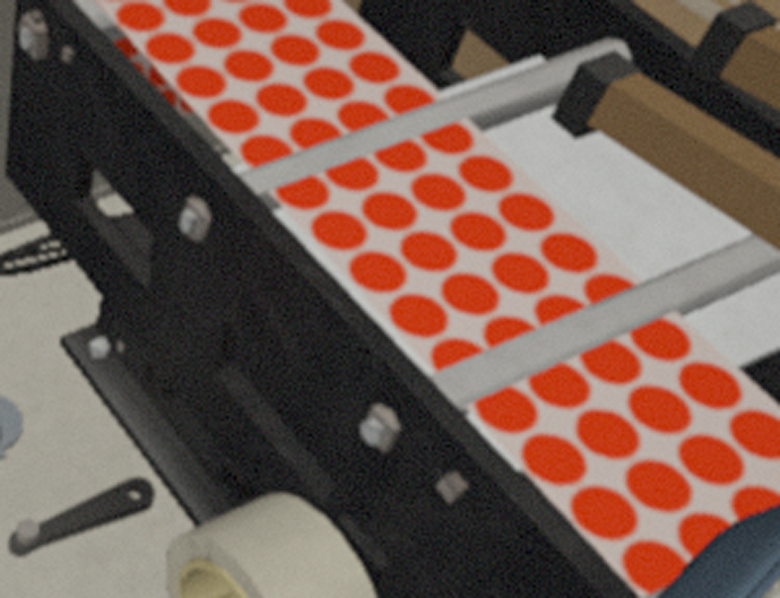

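View pics/c5.png

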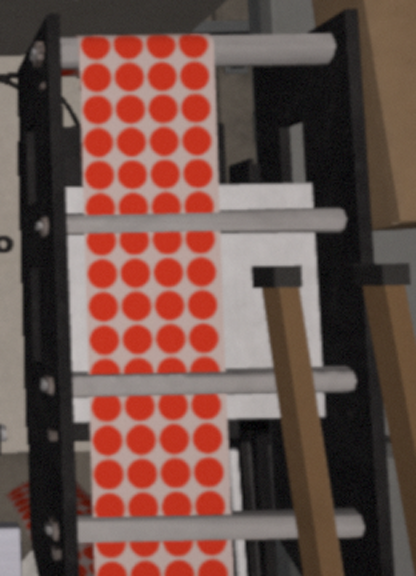

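```bash
python3 - <<'E'
from h import *
s=cv2.imread("pics/scene0.png");t=cv2.imread("pics/top0.png")
crop(s,390,180,500,330,5,"pics/c6.png")
crop(t,310,255,390,355,6,"pics/c7.png")
crop(t,560,40,640,130,1,"pics/x.png")
E
```

```text
(no output)
```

View pics/c6.png

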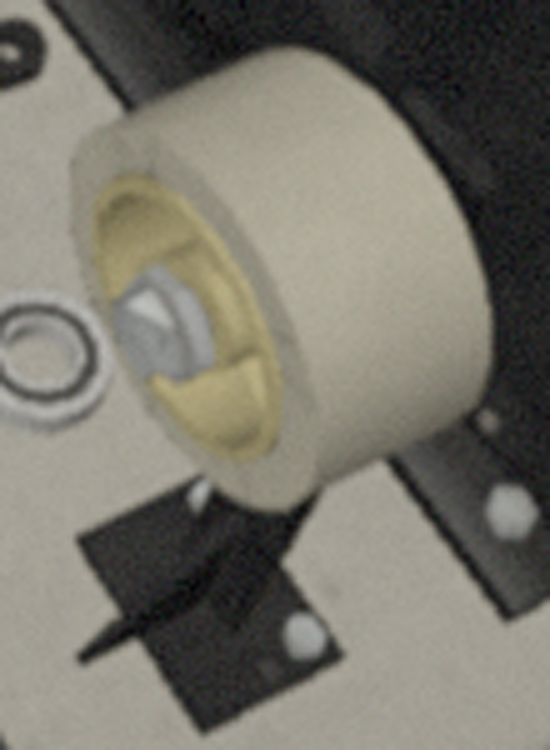

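View pics/c7.png

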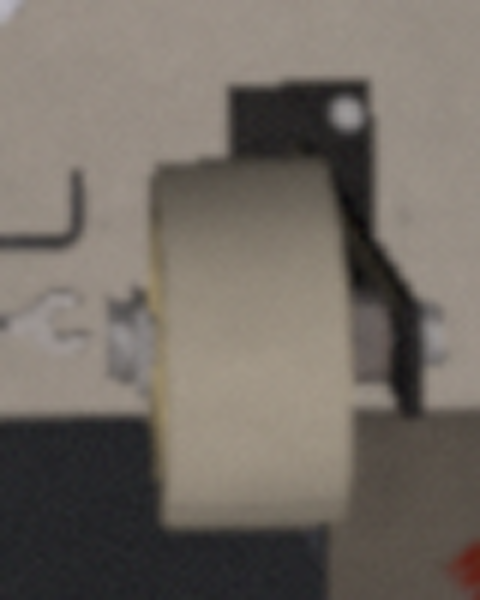

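```bash
python3 - <<'E'
from h import *
def tri(a,b):
    c1,d1=ray("scene",*a);c2,d2=ray("top",*b)
    A=np.stack([d1,-d2],1);s=np.linalg.lstsq(A,c2-c1,rcond=None)[0]
    p,q=c1+d1*s[0],c2+d2*s[1];return ((p+q)/2).round(3),np.linalg.norm(p-q).round(4)
print(tri((423,245),(331,312)),tri((428,244),(336.5,312)))
print(atz("top",336,282.5,.2),atz("top",336,342.5,.2))
# pot fit: points crop->full
S=lambda x,y:(275+x/6,230+y/6); T=lambda x,y:(255+x/4,125+y/4)
print("claw ends top cam",[ (T(*p),atz("top",*T(*p),.056)[:2].round(4)) for p in [(145,370),(145,362),(68,440),(252,478),(178,555)]])
# scene claw top outer/inner corners
for n,p in dict(A_out=(160,88),A_in=(188,122),B_out=(72,278),B_in=(125,272),C_out=(478,188),C_in=(425,205),D_out=(390,400),D_in=(368,355)).items(): print(n,atz("scene",*S(*p),.056)[:2].round(4))
# tray outer corners z=.014
T3=lambda x,y:(220+x/4,130+y/4)
for p in [(35,258),(258,148),(397,328),(160,455)]: print("traytop S",atz("scene",*T3(*p),.014).round(4))
for p in [(32,62),(240,40),(262,245),(55,268)]: print("traytop T",atz("top",*T(*p),.014).round(4))
E
```

```text
(array([ 0.354, -0.007,  0.265]), np.float64(0.0029)) (array([ 0.353, -0.016,  0.261]), np.float64(0.001))
[ 0.39439294 -0.01826906  0.2       ] [ 0.28128042 -0.01578925  0.2       ]
claw ends top cam [((291.25, 217.5), array([0.5214, 0.0762])), ((291.25, 215.5), array([0.526 , 0.0761])), ((272.0, 235.0), array([0.4819, 0.1213])), ((318.0, 244.5), array([0.4579, 0.0154])), ((299.5, 263.75), array([0.4147, 0.0589]))]
A_out [0.5238 0.0779]
A_in [0.5105 0.0757]
B_out [0.4818 0.1252]
B_in [0.4769 0.1115]
C_out [0.4554 0.0126]
C_in [0.4575 0.0283]
D_out [0.4114 0.0645]
D_in [0.4253 0.0637]
traytop S [0.7065 0.1461 0.014 ]
traytop S [0.719 0.022 0.014]
traytop S [0.5924 0.0084 0.014 ]
traytop S [0.5803 0.135  0.014 ]
traytop T [0.7117 0.1457 0.014 ]
traytop T [0.723  0.0178 0.014 ]
traytop T [0.5963 0.0067 0.014 ]
traytop T [0.5847 0.1331 0.014 ]
```

```bash
python3 - <<'E'
from h import *
s=cv2.imread("pics/scene0.png");t=cv2.imread("pics/top0.png")
crop(s,540,0,640,100,6,"pics/c8.png")
crop(t,520,190,640,310,5,"pics/c9.png")
E
```

```text
(no output)
```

View pics/c8.png

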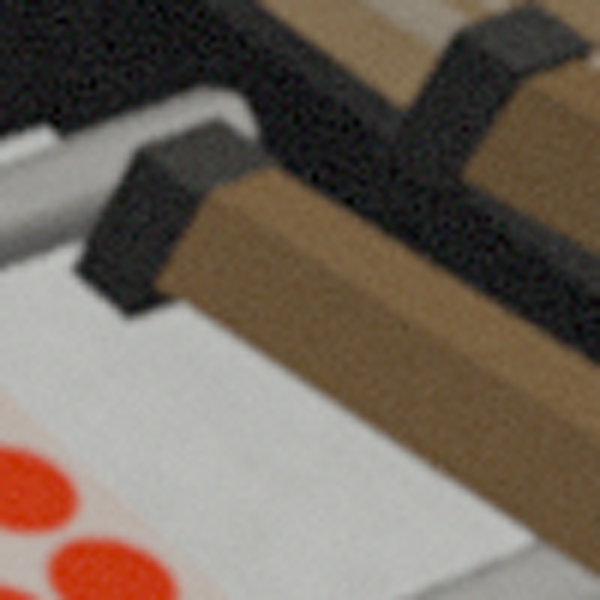

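View pics/c9.png

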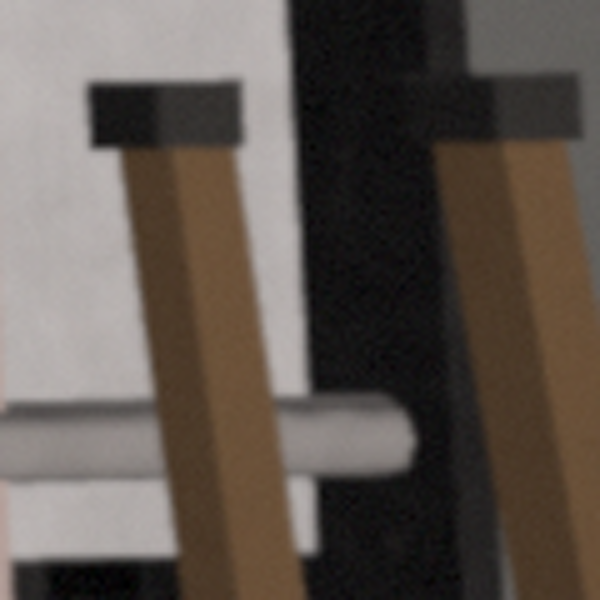

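```bash
python3 - <<'E'
from h import *
def tri(a,b):
    c1,d1=ray("scene",*a);c2,d2=ray("top",*b)
    A=np.stack([d1,-d2],1);s=np.linalg.lstsq(A,c2-c1,rcond=None)[0]
    p,q=c1+d1*s[0],c2+d2*s[1];return ((p+q)/2).round(3),np.linalg.norm(p-q).round(4)
print(tri((564.2,25.5),(551.6,207)),tri((576.7,20),(568,206.5)))
E
```

```text
(array([ 0.528, -0.35 ,  0.352]), np.float64(0.0014)) (array([ 0.529, -0.374,  0.353]), np.float64(0.0005))
```

```bash
python3 - <<'E'
from h import *
c,a=ray("scene",574.2,31.7);_,b=ray("scene",640,73.3);n=np.cross(a,b)
for p in [(554.4,219),(567.4,310),(580,398)]:
    c2,d=ray("top",*p); s=n@(c-c2)/(n@d); print((c2+d*s).round(3))
E
```

```text
[ 0.51  -0.352  0.353]
[ 0.374 -0.357  0.364]
[ 0.25  -0.362  0.374]
```

Emit:
send_rows(targets=[[[0, 0, 2, 0, 0, 0, 0], [0, 0, 3, 0, 0, 0, 0], [0, 0, 3, 0, 0, 0, 0], [0, 0, 3, 0, 0, 0, 0], [0, 0, 3, 0, 0, 0, 0], [0, 0, 3, 0, 0, 0, 0], [0, 0, 3, 0, 0, 0, 0], [0, 0, 2, 0, 0, 0, 0], [0, 0, 2, 0, 0, 0, 0], [0, 0, 0, 0, 0, 0, 0]]], newtons=20)

```text
t: 1.15
tool_pos: [0.1909, -0.5689, 0.4652]
tcp_rot: [0.987, 0.161, 0.0, 0.002]
contact_force: [-1.0, 0.0, -0.3]
gripper_width: 0.497
```

Emit:
send_rows(targets=[[[0.9, 2, 0, 0, 0, 0, 0], [1.7, 4, 0, 0, 0, 0, 0], [1.7, 4, 0, 0, 0, 0, 0], [1.7, 4, 0, 0, 0, 0, 0], [1.7, 4, 0, 0, 0, 0, 0], [1.7, 4, 0, 0, 0, 0, 0], [1.7, 4, 0, 0, 0, 0.02, 0], [1.7, 4, 0, 0, 0, 0.02, 0], [1.7, 4, 0, 0, 0, 0.02, 0], [1.7, 4, 0, 0, 0, 0.02, 0]]])

```text
t: 2.15
tool_pos: [0.3531, -0.1872, 0.4611]
tcp_rot: [0.98, 0.201, -0.0, -0.0]
contact_force: [0.7, -0.6, -0.0]
gripper_width: 0.5
```

Emit:
send_rows(targets=[[[1.7, 4, 0, 0, 0, 0.02, 0], [1.7, 4, 0, 0, 0, 0.02, 0], [1.7, 4, 0, 0, 0, 0.02, 0], [1.7, 4, 0, 0, 0, 0, 0], [1.7, 4, 0, 0, 0, 0, 0], [1.7, 4, 0, 0, 0, 0, 0], [0.9, 2, 0, 0, 0, 0, 0], [0, 0, 0, 0, 0, 0, 0]]])

```text
t: 2.95
tool_pos: [0.4648, 0.0735, 0.4598]
tcp_rot: [0.973, 0.232, -0.002, -0.001]
contact_force: [0.6, -0.7, -0.1]
gripper_width: 0.502
```

```bash
python3 - <<'E'
from h import *
o=get_obs();print(o["t"],o["joint_pos"].round(3),o["tool_pos"],o["tcp_rot"])
cv2.imwrite("pics/s1.png",get_image("scene"));cv2.imwrite("pics/w1.png",get_image("wrist"))
E
```

```text
2.95 [ 8.400e-02 -5.900e-02  9.420e-01  1.000e-03  2.263e+00  1.187e+00] [0.46477565 0.07352156 0.45980139] [ 9.72745199e-01  2.31867424e-01 -2.00589005e-03 -5.02031907e-04]
```

View pics/w1.png

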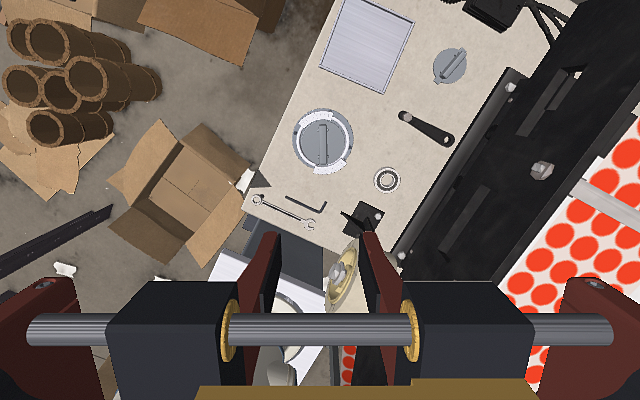

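View pics/s1.png

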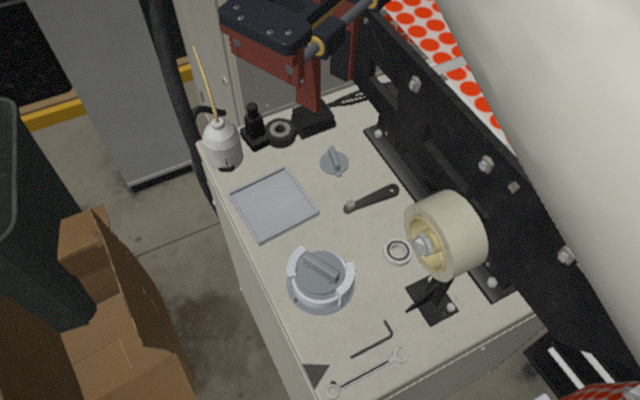

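```bash
cat >> h.py <<'E'
from scipy.spatial.transform import Rotation as Rt
def wray(o,u,v):
    m=camera_model("wrist");T=m["tool_from_camera"];R=Rt.from_quat(o["tcp_rot"]).as_matrix()
    d=R@T[:3,:3]@np.linalg.inv(m["K"])@np.array([u,v,1.]);return o["tool_pos"]+R@T[:3,3],d
def watz(o,u,v,z):
    c,d=wray(o,u,v);return c+d*(z-c[2])/d[2]
def wproj(o,X):
    m=camera_model("wrist");T=m["tool_from_camera"];R=Rt.from_quat(o["tcp_rot"]).as_matrix()
    p=np.linalg.inv(T)[:3]@np.append(R.T@(np.asarray(X)-o["tool_pos"]),1);p=m["K"]@p;return p[:2]/p[2]
def yaw(o):
    x=Rt.from_quat(o["tcp_rot"]).as_matrix()[:,0];return np.degrees(np.arctan2(x[1],x[0]))
E
python3 - <<'E'
from h import *
w=cv2.imread("pics/w1.png");o=get_obs();print(yaw(o))
crop(w,285,100,365,185,7,"pics/c10.png")
E
```

```text
26.62855531637221
```

View pics/c10.png

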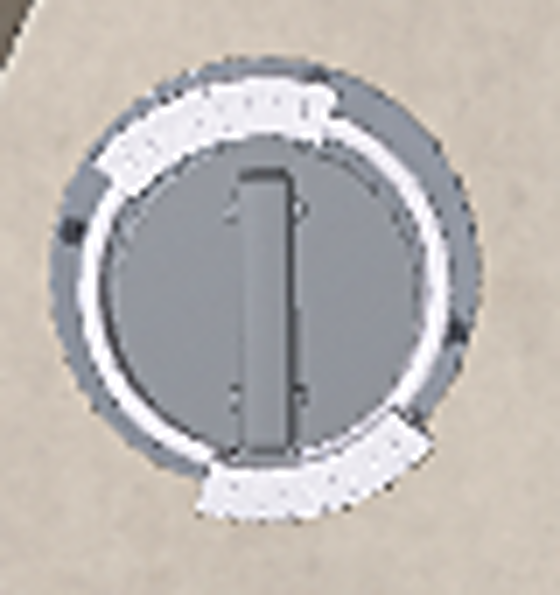

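```bash
python3 - <<'E'
from h import *
o=get_obs();C=lambda x,y:(285+x/7,100+y/7)
a=watz(o,*C(264,180),.076);b=watz(o,*C(269,448),.076);print(a,b,(a+b)/2,np.degrees(np.arctan2(*(a-b)[1::-1])),np.linalg.norm(a-b))
P=[watz(o,*C(x,y),.056)[:2] for x,y in [(335,90),(95,160),(433,437),(197,513)]]
print(np.round(P,4),(P[0]+P[3])/2,(P[1]+P[2])/2)
F=[watz(o,*C(x,y),.006)[:2] for x,y in [(50,280),(482,270)]];print(F,np.linalg.norm(F[0]-F[1]))
T=[watz(o,*p,.014)[:2] for p in [(343,-3),(415,14),(388,94),(319,76)]];print(T)
E
```

```text
[0.50123402 0.08338964 0.076     ] [0.44275489 0.05247053 0.076     ] [0.47199445 0.06793008 0.076     ] 27.866328328050866 0.06614983023619812
[[0.5274 0.0766]
 [0.4852 0.1227]
 [0.461  0.0135]
 [0.4152 0.0596]] [0.47131018 0.06807446] [0.47313116 0.06810612]
[array([0.44554241, 0.12120342]), array([0.50174155, 0.01515121])] 0.12002255409286537
[array([0.70290782, 0.1460334 ]), array([0.73567824, 0.02351297]), array([ 0.60186551, -0.00109119]), array([0.57272429, 0.1263656 ])]
```

Emit:
send_rows(targets=[[[0.4, -0.3, -2, 0, 0, 0.017, 0], [0.3, -0.2, -4, 0, 0, 0, 0], [0, 0, -4, 0, 0, 0, 0], [0, 0, -4, 0, 0, 0, 0], [0, 0, -4, 0, 0, 0, 0], [0, 0, -4, 0, 0, 0, 0], [0, 0, -4, 0, 0, 0, 0], [0, 0, -2, 0, 0, 0, 0], [0, 0, 0, 0, 0, 0, 0]]])

```text
t: 3.95
tool_pos: [0.4688, 0.0647, 0.1787]
tcp_rot: [0.971, 0.237, -0.003, -0.0]
contact_force: [0.2, -0.6, -0.2]
gripper_width: 0.498
```

```bash
python3 - <<'E'
from h import *
o=get_obs();print(o["t"],o["joint_pos"].round(3),o["tool_pos"],yaw(o))
w=get_image("wrist");cv2.imwrite("pics/s2.png",get_image("scene"));cv2.imwrite("pics/w2.png",w)
E
```

```text
3.95 [ 0.065 -0.251  1.633 -0.     1.766  1.157] [0.46879531 0.06467025 0.17872039] 27.428978491800173
```

View pics/w2.png

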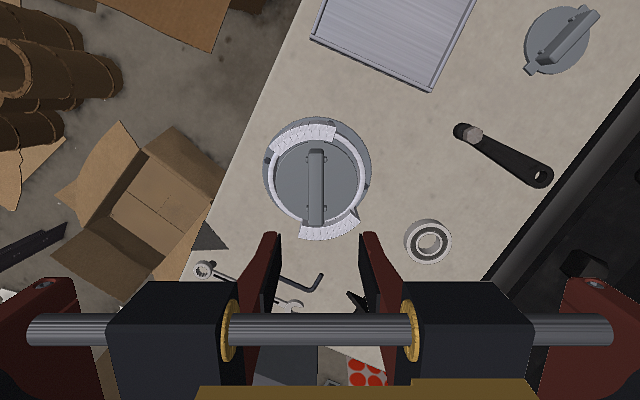

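View pics/s2.png

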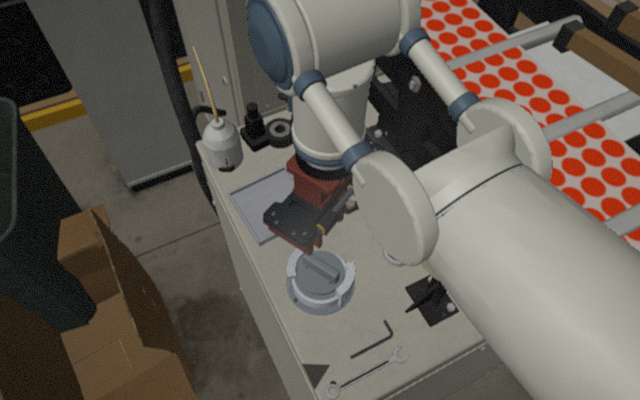

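```bash
python3 - <<'E'
from h import *
from scipy.optimize import least_squares
D=[(.5997,.2215,.0918,1.2319),(.4706,.4598,-.059,.942),(.4732,.1787,-.251,1.633)]
def f(p):
    a,L2,L3,k=p;out=[]
    for r,z,b,c in D:
        r=np.sqrt(r*r-.034**2)
        out+=[a+L2*np.sin(b)+L3*np.sin(b+c)-r,k+L2*np.cos(b)+L3*np.cos(b+c)-z]
    return out
s=least_squares(f,[0,.4,.4,0]);print(s.x,s.cost,s.fun)
for z in np.arange(.2,.65,.05): print(z,proj("scene",(.469,.065,z)).round(),proj("top",(.469,.065,z)).round())
cv2.imwrite("pics/t2.png",get_image("top"))
E
```

```text
[ 0.03502058  0.40591644  0.55884062 -0.3129848 ] 0.0006540157120470939 [ 0.01536278  0.00640902 -0.02649832 -0.01280247  0.01113554  0.00639345]
0.2 [325. 223.] [292. 244.]
0.25 [326. 203.] [290. 246.]
0.3 [327. 181.] [288. 248.]
0.35 [328. 156.] [285. 251.]
0.39999999999999997 [329. 127.] [282. 254.]
0.44999999999999996 [330.  92.] [278. 258.]
0.49999999999999994 [332.  51.] [274. 262.]
0.5499999999999999 [334.   1.] [268. 268.]
0.5999999999999999 [337. -61.] [260. 275.]
```

View pics/t2.png

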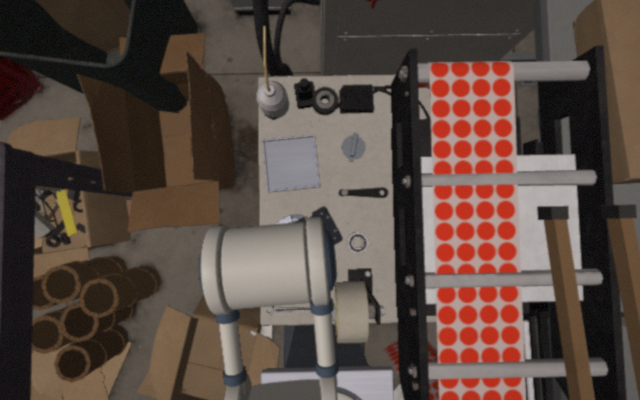

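```bash
python3 - <<'E'
from h import *
w=cv2.imread("pics/w2.png")
crop(w,255,110,380,250,4.5,"pics/c11.png")
E
```

```text
(no output)
```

View pics/c11.png

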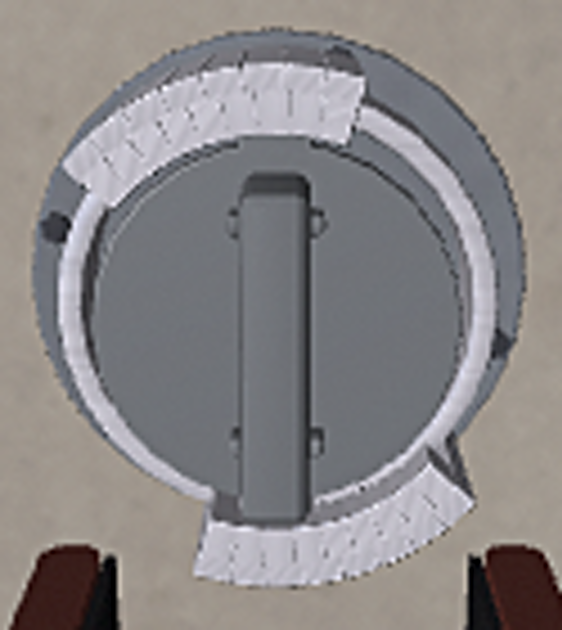

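```bash
python3 - <<'E'
from h import *
o=get_obs();C=lambda x,y:(255+x/4.5,110+y/4.5)
a=watz(o,*C(276,193),.076);b=watz(o,*C(276,523),.076);print(a,b,(a+b)/2,np.degrees(np.arctan2(*(a-b)[1::-1])),np.linalg.norm(a-b))
P=[watz(o,*C(x,y),.056)[:2] for x,y in [(365,77),(63,163),(474,500),(195,577)]]
print(np.round(P,4),(P[0]+P[3])/2,(P[1]+P[2])/2)
F=[watz(o,*C(x,y),.006)[:2] for x,y in [(32,290),(525,275)]];print(F,np.linalg.norm(F[0]-F[1]))
print(o["tool_pos"],yaw(o))
E
```

```text
[0.50473373 0.08503432 0.076     ] [0.44414171 0.05378575 0.076     ] [0.47443772 0.06941003 0.076     ] 27.281107567946233 0.06817526159527883
[[0.5309 0.0786]
 [0.4872 0.1252]
 [0.4616 0.014 ]
 [0.4168 0.0603]] [0.4738292  0.06941441] [0.47440675 0.06960222]
[array([0.44544061, 0.1227519 ]), array([0.50466838, 0.01685171])] 0.12133745809377017
[0.47128893 0.06544063 0.18445881] 27.478136238873926
```

```bash
python3 - <<'E'
from h import *
o=get_obs()
w=get_image("wrist");o2=get_obs();print(o["tool_pos"],o2["tool_pos"],yaw(o))
cv2.imwrite("pics/w3.png",w)
crop(w,255,110,380,250,4.5,"pics/c12.png")
E
```

```text
[0.47128893 0.06544063 0.18445881] [0.4715913  0.06565105 0.18488459] 27.478136238873926
```

View pics/c12.png

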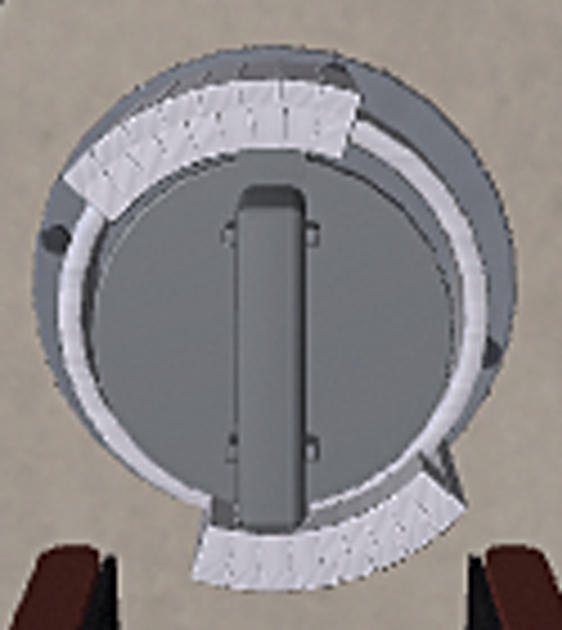

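```bash
python3 - <<'E'
from h import *
o=get_obs();o["tool_pos"]=np.array([0.47128893,0.06544063,0.18445881]);C=lambda x,y:(255+x/4.5,110+y/4.5)
a=watz(o,*C(271,206),.076);b=watz(o,*C(270,529),.076);print(a,b,(a+b)/2,np.degrees(np.arctan2(*(a-b)[1::-1])),np.linalg.norm(a-b))
P=[watz(o,*C(x,y),.056)[:2] for x,y in [(361,95),(63,180),(467,507),(192,580)]]
print(np.round(P,4),(P[0]+P[3])/2,(P[1]+P[2])/2,[np.degrees(np.arctan2(*(u-v)[::-1])) for u,v in((P[0],P[3]),(P[1],P[2]))])
print(yaw(o),o["tool_pos"],o["contact_force"])
# tray from wrist
crop(cv2.imread("pics/w3.png"),290,0,500,110,3.5,"pics/c13.png")
E
```

```text
[0.50214178 0.08475381 0.076     ] [0.44249103 0.05427851 0.076     ] [0.47231641 0.06951616 0.076     ] 27.062285650785643 0.06698475011706262
[[0.5274 0.0776]
 [0.4841 0.1238]
 [0.4596 0.0145]
 [0.416  0.0606]] [0.4717081  0.06907564] [0.47185657 0.06916182] [np.float64(8.696540033195184), np.float64(77.36334706648019)]
27.494439227033826 [0.47128893 0.06544063 0.18445881] [ 0.46995194 -0.65708546  0.83977095]
```

View pics/c13.png

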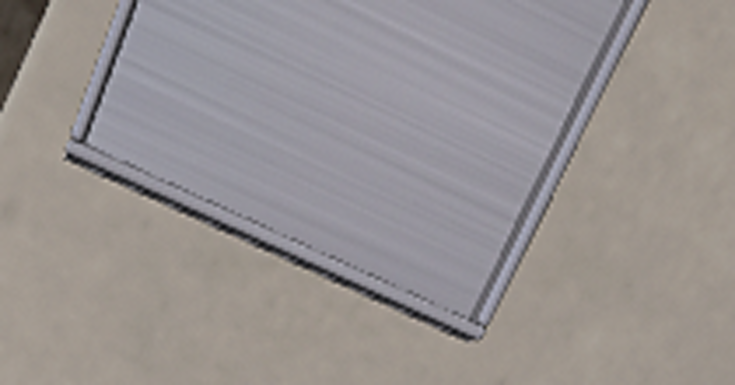

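Emit:
send_rows(targets=[[[0, 0.2, -1.5, 0, 0, 0, 0], [0, 0.18, -3, 0, 0, 0, 0], [0, 0, -3, 0, 0, 0, 0], [0, 0, -2.5, 0, 0, 0, 0], [0, 0, -1.5, 0, 0, 0, 0], [0, 0, -0.8, 0, 0, 0, 0], [0, 0, -0.5, 0, 0, 0, 0], [0, 0, 0, 0, 0, 0, 0], [0, 0, 0, 0, 0, 0, 0], [0, 0, 0, 0, 0, 0, 0]]])

```text
t: 5.15
tool_pos: [0.4716, 0.07, 0.0558]
tcp_rot: [0.971, 0.238, 0.001, 0.0]
contact_force: [0.0, 0.1, 1.0]
gripper_width: 0.5
```

```bash
python3 - <<'E'
from h import *
o=get_obs();print(o["t"],o["joint_pos"].round(3),o["tool_pos"],yaw(o),o["contact_force"])
w=get_image("wrist");cv2.imwrite("pics/w4.png",w)
P=watz(dict(o,tool_pos=np.array([0.47128893,0.06544063,0.18445881])),290+65/3.5,148/3.5,.014);print(P)
P=watz(dict(o,tool_pos=np.array([0.47128893,0.06544063,0.18445881])),290+482/3.5,332/3.5,.014);print(P)
E
```

```text
5.15 [ 0.076 -0.216  1.821 -0.     1.535  1.166] [0.47160698 0.07001187 0.05581213] 27.54501328973578 [0.01760971 0.14065737 0.98876148]
[0.58679706 0.1365978  0.014     ]
[0.59931379 0.00846824 0.014     ]
```

View pics/w4.png

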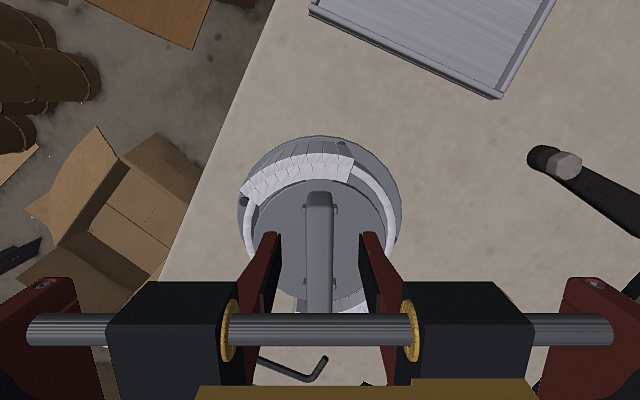

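Emit:
send_rows(targets=[[[0, 0, -0.4, 0, 0, 0, 0], [0, 0, -0.2, 0, 0, 0, 0], [0, 0, 0, 0, 0, 0, 0], [0, 0, 0, 0, 0, 0, 1], [0, 0, 0, 0, 0, 0, 1], [0, 0, 0, 0, 0, 0, 1], [0, 0, 0, 0, 0, 0, 1], [0, 0, 0, 0, 0, 0, 1], [0, 0, 0, 0, 0, 0, 1], [0, 0, 0, 0, 0, 0, 1]]], newtons=50)

```text
t: 6.2
tool_pos: [0.4709, 0.0699, 0.0487]
tcp_rot: [0.971, 0.238, 0.0, 0.0]
contact_force: [0.1, 1.0, -0.3]
gripper_width: 0.156
```

```bash
python3 - <<'E'
from h import *
o=get_obs();print(o["t"],o["tool_pos"],yaw(o),o["contact_force"],o["moment"],o["gripper_width"]*88)
w=get_image("wrist");cv2.imwrite("pics/w5.png",w)
E
```

```text
6.2 [0.47094459 0.06994832 0.04870706] 27.5452491097684 [ 0.06926308  1.04005584 -0.33224274] [-0.02434775 -0.03462863 -0.05902969] 13.689235040229105
```

View pics/w5.png

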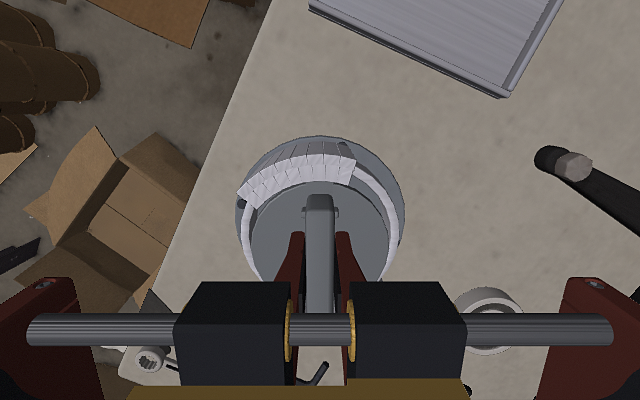

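Emit:
send_rows(targets=[[[0, 0, -0.2, 0, 0, 0, 1], [0, 0, -0.2, 0, 0, 0, 1], [0, 0, -0.15, 0, 0, 0, 1], [0, 0, -0.1, 0, 0, 0, 1], [0, 0, 0, 0, 0, 0, 1], [0, 0, 0, 0, 0, 0, 1]]], newtons=50)

```text
t: 6.85
tool_pos: [0.471, 0.07, 0.0428]
tcp_rot: [0.971, 0.238, 0.0, 0.0]
contact_force: [-2.4, -0.3, 6.9]
gripper_width: 0.16
```

```bash
python3 - <<'E'
from h import *
o=get_obs();print(o["t"],o["tool_pos"],yaw(o),o["contact_force"],o["moment"],o["gripper_width"]*88)
E
```

```text
6.85 [0.47101443 0.069965   0.04280324] 27.550299048214722 [-2.4297081  -0.27441622  6.90026669] [-0.12594033  0.50654801 -0.00057747] 14.08024941629873
```

Emit:
send_rows(targets=[[[0, 0, -0.07, 0, 0, 0, 1], [0, 0, 0, 0, 0, 0.05, 1], [0, 0, 0, 0, 0, 0.06, 1], [0, 0, 0, 0, 0, 0.06, 1], [0, 0, 0, 0, 0, 0.03, 1], [0, 0, 0, 0, 0, 0, 1]]], newtons=50)

```text
t: 7.45
tool_pos: [0.4718, 0.0701, 0.0426]
tcp_rot: [0.942, 0.334, 0.001, 0.0]
contact_force: [-0.3, 0.5, 6.6]
gripper_width: 0.154
```

```bash
python3 - <<'E'
from h import *
o=get_obs();print(o["t"],o["tool_pos"],yaw(o),o["contact_force"],o["moment"],o["gripper_width"]*88)
w=get_image("wrist");cv2.imwrite("pics/w6.png",w)
E
```

```text
7.45 [0.47175822 0.07013248 0.04256535] 39.060013556531636 [-0.25112248  0.45562618  6.62306795] [0.034676   0.17639067 0.03872057] 13.512666675984736
```

View pics/w6.png

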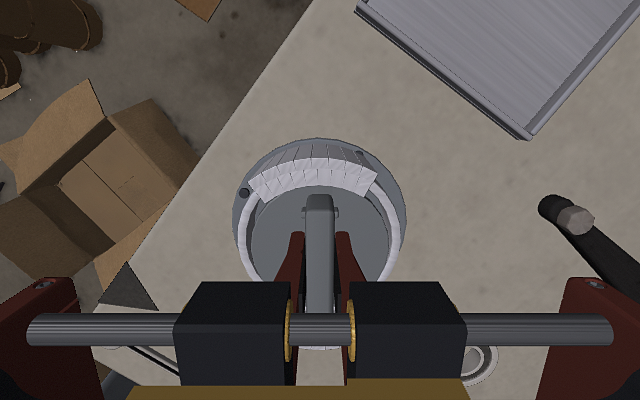

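Emit:
send_rows(targets=[[[0, 0, 0, 0, 0, 0.08, 1], [0, 0, 0, 0, 0, 0.1, 1], [0, 0, 0, 0, 0, 0.1, 1], [0, 0, 0, 0, 0, 0.1, 1], [0, 0, 0, 0, 0, 0.1, 1], [0, 0, 0, 0, 0, 0.05, 1], [0, 0, 0, 0, 0, 0, 1]]])

```text
t: 8.2
tool_pos: [0.4719, 0.0703, 0.0426]
tcp_rot: [0.822, 0.57, 0.001, 0.0]
contact_force: [-0.2, 0.1, 6.8]
gripper_width: 0.158
```

```bash
python3 - <<'E'
from h import *
o=get_obs();print(o["t"],o["tool_pos"],yaw(o),o["contact_force"],o["moment"],o["gripper_width"]*88)
E
```

```text
8.2 [0.47186741 0.07030039 0.04262975] 69.47125332989941 [-0.16499187  0.12910717  6.79870162] [0.07237168 0.07933687 0.01675727] 13.888923927620747
```

Emit:
send_rows(targets=[[[0, 0, 0, 0, 0, 0.08, 1], [0, 0, 0, 0, 0, 0.12, 1], [0, 0, 0, 0, 0, 0.12, 1], [0, 0, 0, 0, 0, 0.12, 1], [0, 0, 0, 0, 0, 0.12, 1], [0, 0, 0, 0, 0, 0.12, 1], [0, 0, 0, 0, 0, 0.06, 1], [0, 0, 0, 0, 0, 0, 1], [0, 0, 0, 0, 0, 0, 1]]])

```text
t: 9.1
tool_pos: [0.4719, 0.0703, 0.0426]
tcp_rot: [0.561, 0.828, 0.001, 0.001]
contact_force: [0.4, -0.4, 6.9]
gripper_width: 0.156
```

```bash
python3 - <<'E'
from h import *
o=get_obs();print(o["t"],o["tool_pos"],yaw(o),o["contact_force"],o["moment"],o["gripper_width"]*88,o["joint_pos"])
w=get_image("wrist");cv2.imwrite("pics/w7.png",w)
cv2.imwrite("pics/s7.png",get_image("scene"))
E
```

```text
9.1 [0.47186524 0.07025835 0.04262806] 111.79205008210124 [ 0.35451545 -0.39795502  6.94877669] [0.11777198 0.03319936 0.01458931] 13.71952898065102 [ 7.61708418e-02 -2.07870907e-01  1.83792887e+00  4.21598231e-04
  1.50878922e+00 -3.04198308e-01]
```

View pics/w7.png

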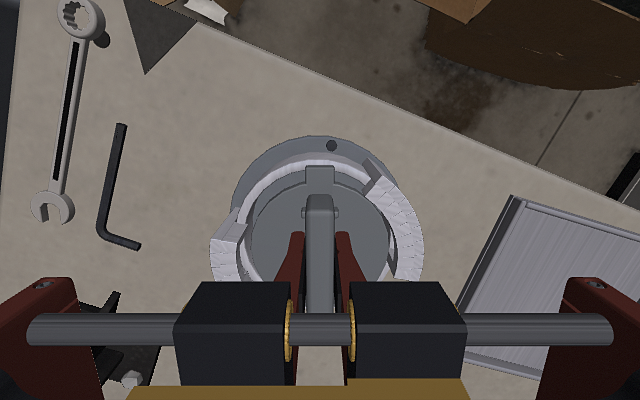

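View pics/s7.png

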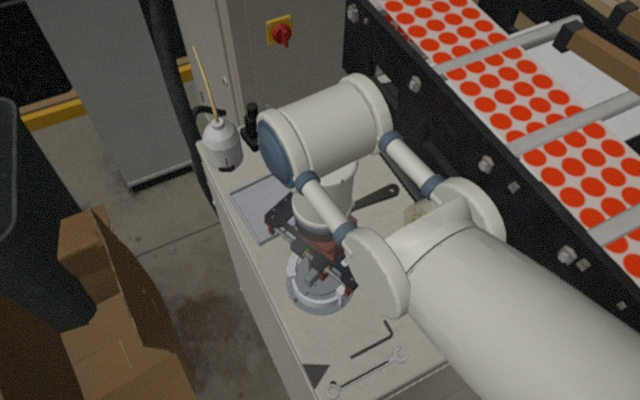

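Emit:
send_rows(targets=[[[0, 0, 0.4, 0, 0, 0, 1], [0, 0, 0.6, 0, 0, 0, 1], [0, 0, 1, 0, 0, 0, 1], [0, 0, 1.5, 0, 0, 0, 1], [0, 0, 2, 0, 0, 0, 1], [0, 0, 2, 0, 0, 0, 1], [0, 0, 2, 0, 0, 0, 1], [0, 0, 1, 0, 0, 0, 1], [0, 0, 0, 0, 0, 0, 1]]])

```text
t: 10.1
tool_pos: [0.4716, 0.07, 0.1483]
tcp_rot: [0.561, 0.828, 0.001, 0.001]
contact_force: [0.1, 1.0, -1.9]
gripper_width: 0.151
```

```bash
python3 - <<'E'
from h import *
o=get_obs();print(o["t"],o["tool_pos"],yaw(o),o["contact_force"],o["moment"],o["gripper_width"]*88)
w=get_image("wrist");cv2.imwrite("pics/w8.png",w)
E
```

```text
10.1 [0.47160118 0.06999703 0.14830309] 111.7734966635405 [ 0.13942783  1.01901673 -1.85151049] [-0.07101845 -0.16402462 -0.01906692] 13.288911594753756
```

View pics/w8.png

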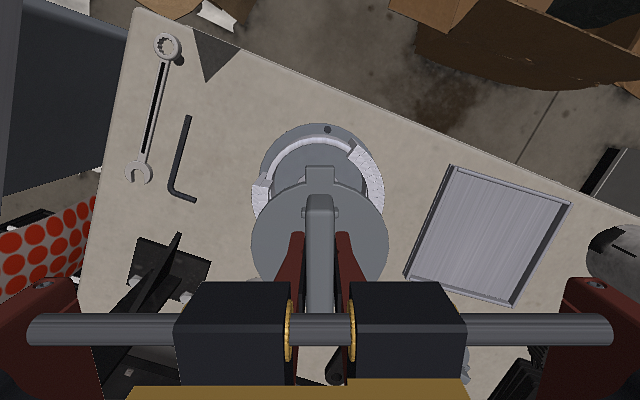

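```bash
python3 - <<'E'
from h import *
o=get_obs();w=cv2.imread("pics/w8.png")
crop(w,395,155,585,315,4,"pics/c14.png")
E
```

```text
(no output)
```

View pics/c14.png

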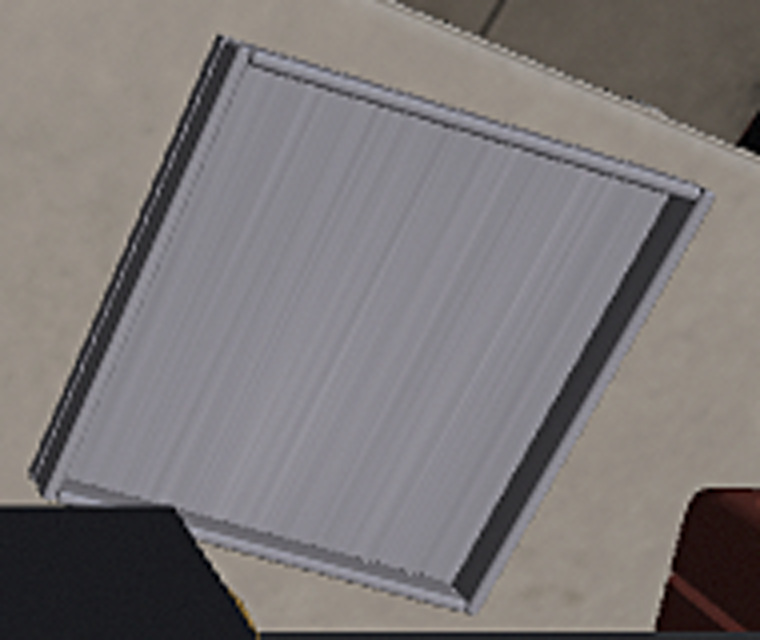

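```bash
python3 - <<'E'
from h import *
o=get_obs();C=lambda x,y:(395+x/4,155+y/4)
P=np.array([watz(o,*C(*p),.014)[:2] for p in [(240,40),(714,192),(475,612),(45,497)]])
print(P.round(4),P.mean(0),[np.linalg.norm(P[i]-P[i-1]).round(4) for i in range(4)],o["tool_pos"],o["t"])
E
```

```text
[[0.5846 0.1377]
 [0.7122 0.1475]
 [0.7233 0.0204]
 [0.5968 0.0091]] [0.65421234 0.07869332] [np.float64(0.1292), np.float64(0.128), np.float64(0.1276), np.float64(0.127)] [0.47107445 0.06996673 0.14681452] 10.15
```

Emit:
send_rows(targets=[[[1, 0, 0, 0, 0, 0.06, 1], [2, 0.1, 0, 0, 0, 0.12, 1], [2.2, 0.1, 0, 0, 0, 0.13, 1], [2.2, 0.1, 0, 0, 0, 0.13, 1], [2.2, 0.1, 0, 0, 0, 0.13, 1], [2.2, 0.1, 0, 0, 0, 0.13, 1], [2.2, 0.1, 0, 0, 0, 0.13, 1], [2.2, 0.1, 0, 0, 0, 0.13, 1], [1.4, 0.1, 0, 0, 0, 0.12, 1], [0.7, 0, 0, 0, 0, 0.07, 1]]])

```text
t: 11.15
tool_pos: [0.6541, 0.0779, 0.1436]
tcp_rot: [0.018, 1.0, -0.0, -0.002]
contact_force: [0.9, -0.4, -1.6]
gripper_width: 0.155
```

Emit:
send_rows(targets=[[[0, 0, 0, 0, 0, 0, 1], [0, 0, 0, 0, 0, 0, 1], [0, 0, 0, 0, 0, 0, 1]]])

```text
t: 11.45
tool_pos: [0.6533, 0.078, 0.1458]
tcp_rot: [0.021, 1.0, -0.0, -0.001]
contact_force: [0.0, 0.0, -2.0]
gripper_width: 0.153
```

```bash
python3 - <<'E'
from h import *
o=get_obs();print(o["t"],o["tool_pos"],yaw(o),o["contact_force"],o["moment"],o["gripper_width"]*88)
w=get_image("wrist");cv2.imwrite("pics/w9.png",w)
cv2.imwrite("pics/s9.png",get_image("scene"))
E
```

```text
11.45 [0.65325267 0.07796577 0.14580983] 177.58139972244183 [ 0.03585364  0.04057873 -1.95813357] [ 0.04332014 -0.12226425 -0.03811155] 13.470211721114923
```

View pics/w9.png

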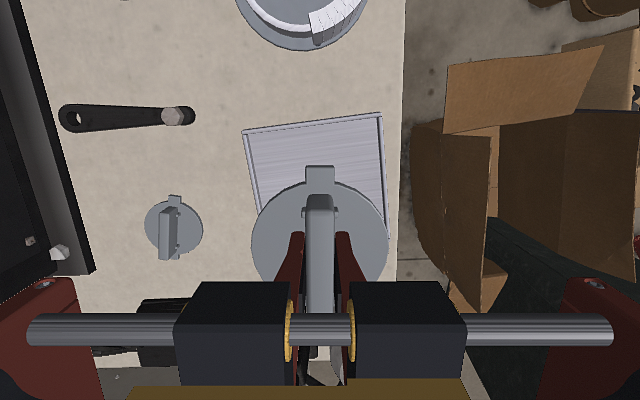

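View pics/s9.png

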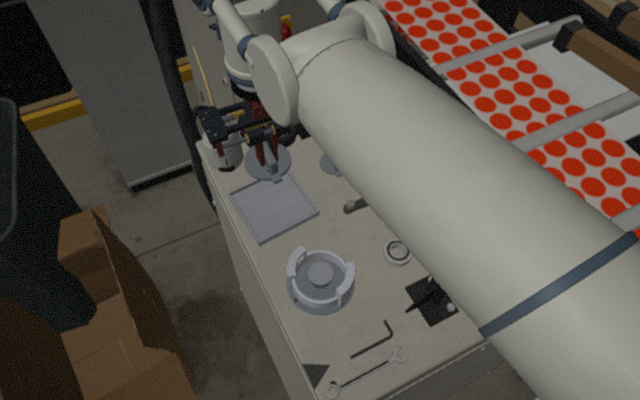

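```bash
python3 - <<'E'
from h import *
print(atz("scene",230,165,0),atz("top",275,107,0),atz("top",270,95,.1),atz("scene",218,125,.12))
for z in (.14,.23,.3):print(z,proj("scene",(.653,.167,z)),proj("scene",(.69,.167,z)))
s=cv2.imread("pics/s9.png");crop(s,180,60,330,260,4,"pics/c15.png")
E
```

```text
[0.7837811  0.11553489 0.        ] [0.79888033 0.11672732 0.        ] [0.79655705 0.11650139 0.1       ] [0.78589627 0.12010712 0.12      ]
0.14 [217.67526369 180.01636679] [209.90793161 164.13692944]
0.23 [207.83480916 144.48254202] [199.52289985 127.86775852]
0.3 [198.64606255 111.3020308 ] [189.86875485  94.15117069]
```

View pics/c15.png

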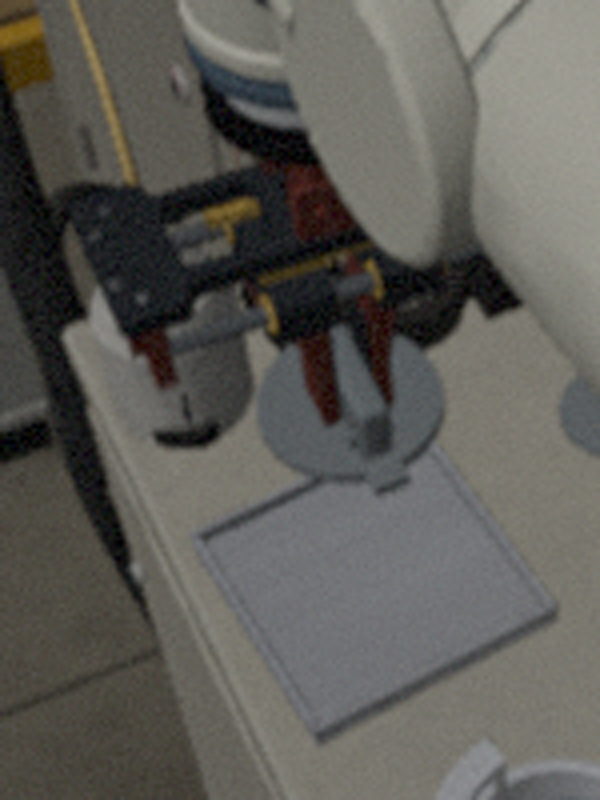

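Emit:
send_rows(targets=[[[0, 0, -1.5, 0, 0, 0, 1], [0, 0, -2.5, 0, 0, 0, 1], [0, 0, -2.5, 0, 0, 0, 1], [0, 0, -2.5, 0, 0, 0, 1], [0, 0, -1.6, 0, 0, 0, 1], [0, 0, -1, 0, 0, 0, 1], [0, 0, -0.6, 0, 0, 0, 1], [0, 0, -0.2, 0, 0, 0, 1], [0, 0, 0, 0, 0, 0, 1], [0, 0, 0, 0, 0, 0, 1]]])

```text
t: 12.55
tool_pos: [0.6546, 0.078, 0.0238]
tcp_rot: [0.02, 1.0, 0.0, 0.001]
contact_force: [-0.4, -0.6, -1.8]
gripper_width: 0.154
```

```bash
python3 - <<'E'
from h import *
o=get_obs();print(o["t"],o["tool_pos"],yaw(o),o["contact_force"],o["moment"],o["gripper_width"]*88)
w=get_image("wrist");cv2.imwrite("pics/w10.png",w)
s=get_image("scene");crop(s,180,60,330,260,3,"pics/s10.png")
E
```

```text
12.55 [0.65462769 0.07801139 0.02378089] 177.66095546250335 [-0.35887978 -0.60069496 -1.82916096] [ 0.02461437 -0.13676624  0.00027283] 13.56892883326113
```

View pics/w10.png

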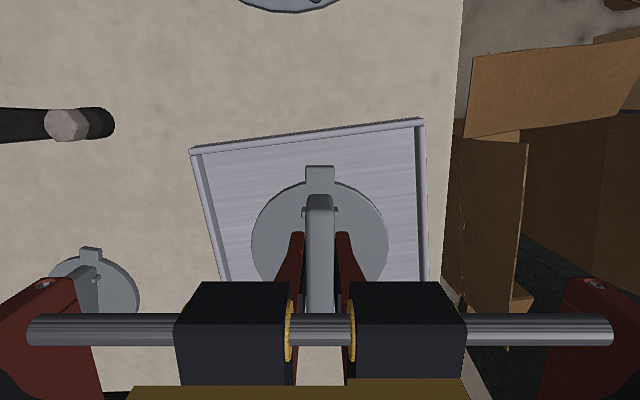

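View pics/s10.png

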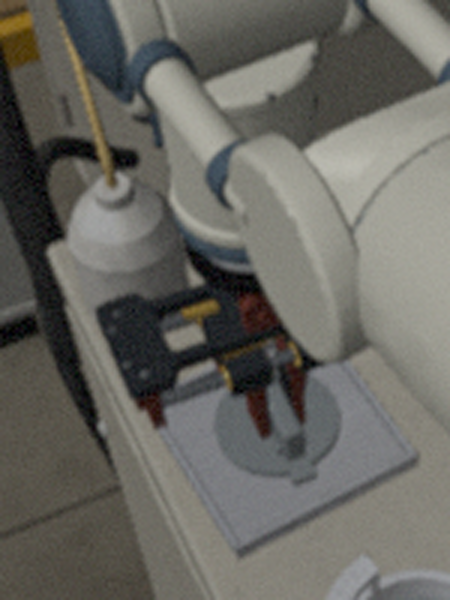

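Emit:
send_rows(targets=[[[0, 0, -0.3, 0, 0, 0, 1], [0, 0, -0.3, 0, 0, 0, 1], [0, 0, -0.2, 0, 0, 0, 1], [0, 0, -0.1, 0, 0, 0, 1], [0, 0, 0, 0, 0, 0, 1], [0, 0, 0, 0, 0, 0, 1], [0, 0, 0, 0, 0, 0, 1]]])

```text
t: 13.35
tool_pos: [0.654, 0.078, 0.0136]
tcp_rot: [0.02, 1.0, -0.0, 0.0]
contact_force: [-0.5, -0.4, -1.5]
gripper_width: 0.155
```

Emit:
send_rows(targets=[[[0, 0, -0.1, 0, 0, 0, 1], [0, 0, 0, 0, 0, 0, 1], [0, 0, 0, 0, 0, 0, 1]]])

```text
t: 13.65
tool_pos: [0.654, 0.078, 0.0125]
tcp_rot: [0.02, 1.0, 0.0, 0.0]
contact_force: [-0.0, -0.8, -1.9]
gripper_width: 0.155
```

Emit:
send_rows(targets=[[[0, 0, -0.1, 0, 0, 0, 1], [0, 0, 0, 0, 0, 0, 1], [0, 0, 0, 0, 0, 0, 1]]])

```text
t: 13.95
tool_pos: [0.654, 0.078, 0.0125]
tcp_rot: [0.02, 1.0, 0.0, 0.0]
contact_force: [-3.6, -0.9, 5.6]
gripper_width: 0.157
```

Emit:
send_rows(targets=[[[0, 0, 0.05, 0, 0, 0, 1], [0, 0, 0, 0, 0, 0, 0.4], [0, 0, 0, 0, 0, 0, 0.2], [0, 0, 0, 0, 0, 0, 0], [0, 0, 0, 0, 0, 0, 0], [0, 0, 0, 0, 0, 0, 0], [0, 0, 0, 0, 0, 0, 0]]], newtons=20)

```text
t: 14.65
tool_pos: [0.6539, 0.078, 0.0118]
tcp_rot: [0.02, 1.0, -0.0, -0.0]
contact_force: [0.3, 0.4, 0.8]
gripper_width: 0.495
```

```bash
python3 - <<'E'
from h import *
o=get_obs();print(o["t"],o["tool_pos"],yaw(o),o["contact_force"],o["moment"],o["gripper_width"]*88)
w=get_image("wrist");cv2.imwrite("pics/w11.png",w)
E
```

```text
14.65 [0.6539004  0.07796713 0.01184782] 177.66491688125575 [0.25396594 0.39097923 0.81756069] [ 0.04383685 -0.10458506 -0.00535237] 43.56657124043642
```

View pics/w11.png

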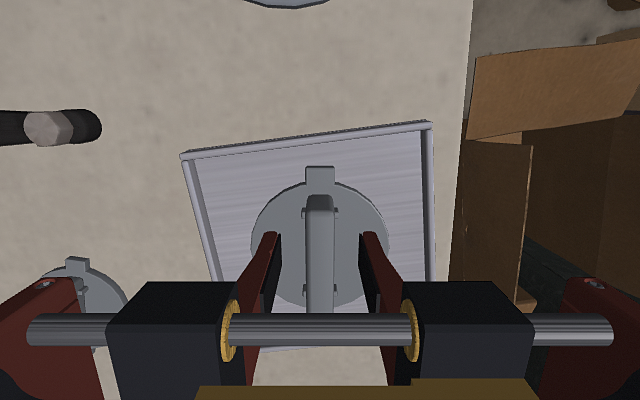

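Released cleanly; lift away straight up.

Emit:
send_rows(targets=[[[0, 0, 0.5, 0, 0, 0, 0], [0, 0, 1, 0, 0, 0, 0], [0, 0, 2, 0, 0, 0, 0], [0, 0, 3, 0, 0, 0, 0], [0, 0, 3, 0, 0, 0, 0], [0, 0, 3, 0, 0, 0, 0], [0, 0, 3, 0, 0, 0, 0], [0, 0, 3, 0, 0, 0, 0], [0, 0, 1.5, 0, 0, 0, 0], [0, 0, 0, 0, 0, 0, 0]]])

```text
t: 15.7
tool_pos: [0.6549, 0.0781, 0.2158]
tcp_rot: [0.02, 1.0, 0.0, 0.003]
contact_force: [-0.1, -1.1, 1.1]
gripper_width: 0.505
```

Emit:
send_rows(targets=[[[0, 0, 0, 0, 0, 0, 0], [0, 0, 0, 0, 0, 0, 0], [0, 0, 0, 0, 0, 0, 0]]])

```text
t: 16.0
tool_pos: [0.6533, 0.0779, 0.2096]
tcp_rot: [0.02, 1.0, -0.0, -0.002]
contact_force: [-0.2, 0.6, 0.1]
gripper_width: 0.502
```

```bash
python3 - <<'E'
from h import *
o=get_obs();print(o["t"],o["tool_pos"],yaw(o),o["contact_force"],o["gripper_width"]*88)
w=get_image("wrist");cv2.imwrite("pics/w12.png",w)
cv2.imwrite("pics/s12.png",get_image("scene"))
E
```

```text
16.0 [0.6533098  0.07793822 0.20958456] 177.6615518945965 [-0.24371546  0.62186512  0.05511586] 44.13981146844852
```

View pics/w12.png

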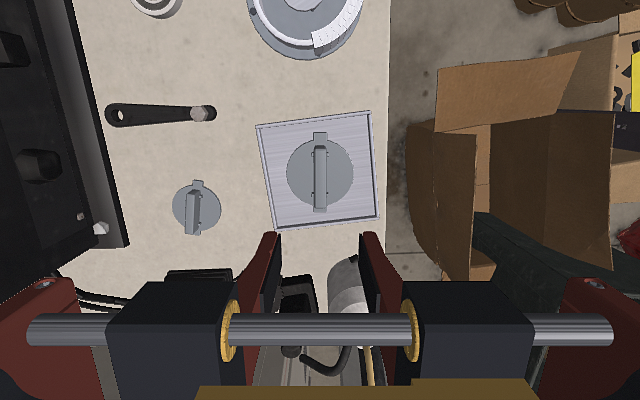

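View pics/s12.png

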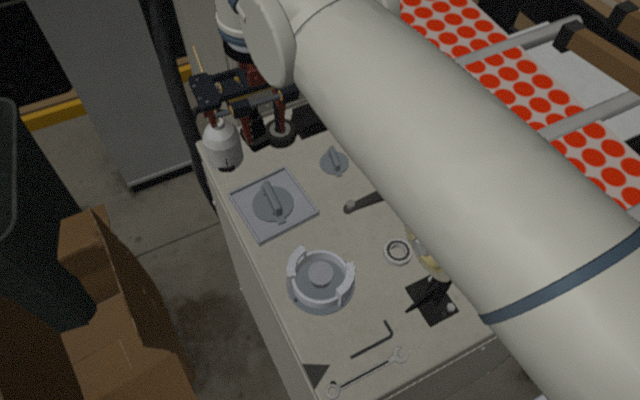

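```bash
python3 - <<'E'
from bench import *
o=get_obs();print(o["t"],o["contact_force"],abs(o["qvel"]).max())
print(sign_off())
E
```

```text
16.1 [-0.48067701  0.53494614  1.11745888] 0.008232995933681281
the job is handed in; nothing more can be done
None
```

The larger cover is off the pot and lying flat in the middle of the tray, grip bar up. I handed the job in at 16.1 s.

- **Opening:** I gripped the bar at 13.7 mm and pressed the cover about 6 mm down. I turned it 84° counter-clockwise rather than 90°, to keep the gripper further from the tape roll. The moment while turning stayed below 0.04 N m. The wrist picture then showed the visible ear clear of the claws, and it lifted straight off.
- **Setting down:** I lowered it until it touched the tray floor at about 6 N, opened the fingers and went straight up.
- **Last checks:** The wrist and scene pictures show the cover centred in the tray and the pot open. The lever arm, bearing and small cover appear where they were. The force on the tool was about 1 N, which is within its noise.
- **Disagreements:**
    - The pot and tray positions differed by 2 to 8 mm between cameras; I used the close wrist views for the pot and an agreed middle value for the tray.
    - The spring force read about 7 N, where about 9 N was expected.
    - Tool height readings lag by a few millimetres just after fast moves, so I let the arm settle before each precise step.

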